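Index the blank to its next flat and wedge the head tight

ROBOT

A 7-joint arm with a two-finger parallel gripper is mounted at the origin on a cart in front of the work surface, level with it; the furniture and walls round the work are solid. World frame = base frame: x ahead of the robot, y to its left, z up, the work surface at z = 0. Lengths are in m, angles in rad, forces in N, time in s.
With the tool pointing down it reaches from about 0.4 to 0.875 m from the base axis. Payload 6.5 kg.
Tool frame: the origin (TCP) lies where the fingers leave the gripper's body, on its centre line; the fingertips stand 64 mm ahead of it and the grasp point (between the pads) lies 45 mm ahead of it (manip.tip_extent is the distance from the TCP to the fingertips, in m); z points along the fingers, y is the line along which they close (so a half turn about z gives the same grasp; the last joint's range is limited). The gripper opens to 88 mm and grips with 3 to 60 N. Pads are 18 mm wide; open, the fingers measure 123 mm over their backs; the gripper's body (75 mm by 187 mm) begins 45 mm behind the grasp point.
Start: joints at [1.257, 0.536, -0.004, 1.538, 0.003, 1.067, -0.071], TCP at [0.159, -0.63, 0.303] pointing down, gripper open.
Joint ranges: [-2.7, 2.7], [-0.37, 2.16], [-1.27, 1.26], [0.24, 2.4], [-1.31, 4.45], [0.19, 1.91], [-2.76, 2.76]. Speed limits (rad/s): [2.39, 2.39, 3.14, 3.14, 3.14, 3.14, 3.14].

INTERFACE

Orientations are given as a unit quaternion [x, y, z, w].
In Python, from bench import manip gives the robot as it stands. The module is installed in compiled form; this text tells all that it offers.
- The arm moves only by the tool jog_arm, never from a script. Its argument "rows" is a list of rows, each a list of 3 entries, a list of its own where there are three numbers: the shift along the world's x, y, z in m, then the turn, a rotation vector about the world's x, y, z in degrees, then the opening, from -1 (shut) to 1 (fully open). In form: [[[x, y, z], [wx, wy, wz], claw], ...]. A call has 1 to 8 rows; each row is the pose to reach, as a shift and turn from the pose commanded when the call began; what a row does not reach only later rows make up. A row lasts 1/10 s, in which the tool goes at most 50 mm and 8.59 degrees, less where a joint would pass 70% of its speed; a pose out of reach is approached as far as the arm can. A call with a gripper value outside its range is refused whole. The fingers move at their own pace and stop on an object; the grip force is fixed at half the most. Time passes only in rows, so rows that repeat a pose let the fingers close. It gives the time, the measured TCP pose, the force, the opening and the grip force at its end, in the units of the state.
- manip.sense(): the state, without advancing time (a new reading comes with each control period).
- manip.get_image(name): name is "side" or "top"; returns the picture (384x512x3 uint8, red, green, blue); there is no depth.
- manip.camera_info(name): a dict with "camera_matrix" (3x3 intrinsics, pixels), "eye" and "orientation" of the camera in the world. Camera axes: x right, y up, looking along -z (the intrinsics and any distortion apply to the point x, -y, -z); pixel columns grow to the right and rows downward; lengths in m; the calibration is good to about 2 mm. A picture is of the moment at which its call begins. camera_info takes no time and is no camera call.
- manip.close_job(): hands the job in; it is judged then, once.
The state is a dict: "t": time; "joint_positions": joint angles; "qvel": joint speeds; "effort": joint torques, N m; "tcp_pos": TCP position; "ee_rot": TCP orientation; "wrist_force": force on the tool from outside, world axes, zero at the start; "moment": the same for the moment, N m; "finger_gap": opening from 0.0 (shut) to 1.0 (fully open); "gripper_force": force on a finger pad.
Only numpy, scipy, OpenCV 4.12 (cv2) and the standard library are available. Lean on these libraries where they do the work, as an engineer would, in place of code of your own. Each camera call takes 0.05 s, during which the arm holds its last target. There are 200 camera calls.

TASK

Bring the next flat of the brass blank round: turn the indexing dial (the one with the black bar on top) exactly four clicks clockwise (seen from above) from where it stands. Then slide the wooden wedge, thin end first, along the slot in the green base and push it under the dial's rim until it jams tight, and let go, leaving the dial resting on its fourth click. Do not knock over or shove the red can or the tape measure.

Things in the scene. Friction and masses are not known exactly. Their poses are not given: they have to be found in the camera images.
- index_head: indexing head with green base, bolted down. Origin: on the bench top below the dial's vertical axis. Base 185 mm along its x (-90 to +95), 160 mm along y, 18 mm thick. A 46 mm wide slot, open above, floor = bench top, runs along its x at y = 0 from the front edge x = -90 to x = -5 mm. Spring plunger block and fixed pointer at +x (x = 62 to 119 mm, under 45 mm high)
- rim_front (a point): foremost point of the dial's rim, over the slot's middle line: 75 mm in front of the axis (x = -75 mm in index_head), at the flat underside of the steel flange, 20 mm above the bench. The wedge goes under here, moving along index_head's +x. The dial above: 75 mm radius, 27 mm high, then narrower, 64 mm radius to 38 mm with 24 ticks
- dial_bar (a point): on the dial's axis, 63 mm above the bench: middle of the black bar (one end red) by which the dial is turned. Bar 80 mm long, 14 mm wide, from 50 to 76 mm above the bench; pinch it across its width. Its point x axis runs along the bar towards the red end. Below it a six-sided brass blank, 46 mm radius, top 50 mm above the bench
- index_dial (a joint): dial angle in rad, growing clockwise seen from above. Rests at every multiple of 15 degrees (0.2618 rad); when let go, the spring plunger pulls it into the nearest of these stops. About 0.15 N m turns it over a click. Turns from stop 0 to stop 10 only; starts resting in one of stops 0 to 3
- dial_mark (a point): red tick on the dial's plate beside the bar's red end, on the bar's long line, 60 mm from the axis, 38 mm above the bench; turns with the dial (four clicks carry it 60 mm in a straight line)
- wedge: loose pale wooden wedge, about 0.12 kg, 140 mm long (x), 30 mm wide (y), flat underside, top sloping from 12 mm thick at the thin end (x = +70) to 35 mm at the thick end (x = -70, blue end). Origin: centre of underside. In the slot it meets the rim with its origin 96 mm in front of the axis, 49 mm of it under the dial; pushing on with 10 to 20 N jams it and friction keeps it
- red_can: bystander: red paint can, 80 mm wide, 76 mm tall, origin at its underside's centre
- tape_measure: bystander: yellow tape measure, 58 x 74 x 35 mm, origin at its underside's centre

How it is judged:
On the way:
1. the dial rests four clicks clockwise from where it started, while the wedge does not yet touch it (distance of dial_mark from where it was at the start of the episode between 0.0526 and 0.0672 m and (value of joint index_dial between 0.9922 and 1.1022 rad or value of joint index_dial between 1.254 and 1.364 rad or value of joint index_dial between 1.5158 and 1.6258 rad or value of joint index_dial between 1.7776 and 1.8876 rad) and velocity of joint index_dial between -0.1 and 0.1 rad/s and contact force between wedge and index_dial below 0.2 N), for 0.2 s.
At the end, for the whole second after the job is handed in: Dial at rest in the stop four clicks clockwise of its first one (within 0.055 rad of that stop); wedge flat in the slot, thin end under the rim, origin 75 to 100 mm before the dial axis, within 15 mm and 0.2 rad of the slot's middle line, at rest, still pressing on the dial with over 1.5 N (distance of dial_mark from where it was at the start of the episode between 0.0526 and 0.0672 m and (value of joint index_dial between 0.9922 and 1.1022 rad or value of joint index_dial between 1.254 and 1.364 rad or value of joint index_dial between 1.5158 and 1.6258 rad or value of joint index_dial between 1.7776 and 1.8876 rad) and x of wedge in the frame of index_head between -0.1 and -0.075 m and y of wedge in the frame of index_head between -0.015 and 0.015 m and angle between the x axis of wedge and the x axis of index_head, either way round below 0.2 rad and angle between wedge's own z axis and vertical below 0.1 rad and contact force between wedge and index_dial above 1.5 N and linear speed of wedge below 0.01 m/s); the robot touches nothing.
It fails at once if the red can was shoved or tipped (moved over 3 cm) (distance of red_can from where it was at the start of the episode above 0.03 m).
It fails at once if the tape measure was shoved (moved over 3 cm) (distance of tape_measure from where it was at the start of the episode above 0.03 m).
It also fails if it takes over 56 s, if anything falls off the work surface, if the arm or the gripper's body presses on something with over 40 N, if the wrist force passes 120 N, or if a joint passes its speed limit or range.

## Working session

There is one attempt and no reset: what is moved stays moved. The work goes in short steps, Python scripts to look and compute and a tool call to move; the robot and the scene stay as the last step left them, time stands still between calls to the robot, and variables do not carry over. Pictures are saved under pics/ and viewed, at most 10 in all, crops included, and the job is handed in when it is done.

Besides the shell and the picture viewer there is one more tool, called after "Emit:" as name(argument=value, ...) on one line, values as JSON. jog_arm: Moves the arm, as the interface text tells. Its arguments: {"type":"object","properties":{"rows":{"type":"array","items":{"type":"array"}}},"required":["rows"]}

```bash
mkdir -p pics
cat > h.py <<'E'
import numpy as np, cv2
from scipy.spatial.transform import Rotation as R
from bench import manip
def unproj(name,u,v,z):
    c=manip.camera_info(name);K=np.array(c["camera_matrix"]);o=np.array(c["orientation"]);
    M=R.from_quat(o).as_matrix() if o.size==4 else o.reshape(3,3)
    d=np.linalg.inv(K)@[u,v,1];d=M@[d[0],-d[1],-d[2]];e=np.array(c["eye"])
    return e+d*(z-e[2])/d[2]
def proj(name,p):
    c=manip.camera_info(name);K=np.array(c["camera_matrix"]);o=np.array(c["orientation"]);
    M=R.from_quat(o).as_matrix() if o.size==4 else o.reshape(3,3)
    q=M.T@(np.array(p)-c["eye"]);q=K@[q[0],-q[1],-q[2]];return q[:2]/q[2]
def save(name,f,crop=None,s=1):
    im=manip.get_image(name)[:,:,::-1]
    if crop: x0,y0,x1,y1=crop; im=im[y0:y1,x0:x1]
    cv2.imwrite("pics/"+f,cv2.resize(im,None,fx=s,fy=s,interpolation=cv2.INTER_CUBIC))
E
python3 - <<'E'
from h import *
print(manip.camera_info("top"),manip.camera_info("side"));print(manip.sense())
save("top","t0.png",None,1.5);save("side","s0.png",None,1.5)
E
```

```text
{'camera_matrix': array([[450.57366296,   0.        , 261.11905996],
       [  0.        , 450.57366296, 193.31384287],
       [  0.        ,   0.        ,   1.        ]]), 'eye': array([ 0.40242654, -0.06109239,  1.11117064]), 'orientation': array([-0.0526716 ,  0.04993143,  0.71455736, -0.69580194])} {'camera_matrix': array([[474.64661333,   0.        , 260.06420845],
       [  0.        , 474.64661333, 191.71530968],
       [  0.        ,   0.        ,   1.        ]]), 'eye': array([0.5519173, 0.7603184, 0.7336443]), 'orientation': array([-0.00273374,  0.43255634,  0.90156301, -0.00846558])}
{'t': 0.0, 'joint_positions': array([ 1.25680745,  0.53716516, -0.00437281,  1.53882724,  0.00260352,
        1.06730308, -0.07121663]), 'qvel': array([ 0.00029808, -0.0009133 , -0.00116468, -0.00025745,  0.00115123,
        0.00030354, -0.0017165 ]), 'effort': array([-5.50413715e-04, -5.70986545e+01,  9.90657806e-01, -2.51603740e+01,
       -5.62035979e-02,  1.79063925e-02,  1.53916449e-04]), 'tcp_pos': array([ 0.15925471, -0.62968678,  0.30185816]), 'ee_rot': array([ 9.92334518e-01,  1.23577847e-01, -1.84501359e-04, -8.28567212e-04]), 'wrist_force': array([ 0.5152147 ,  0.78801155, -0.10123805]), 'moment': array([ 0.00096882,  0.06022924, -0.00123656]), 'gripper_force': 0.0, 'finger_gap': 1.0029147506305702}
```

View pics/t0.png

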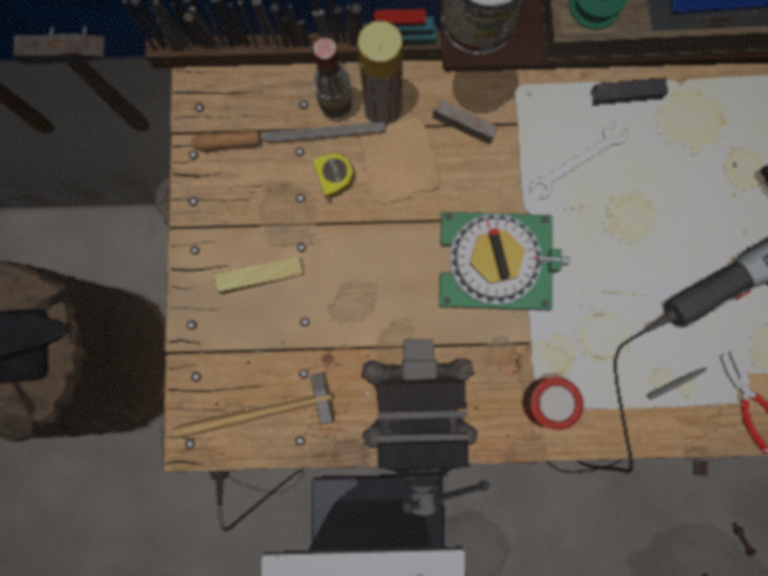

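View pics/s0.png

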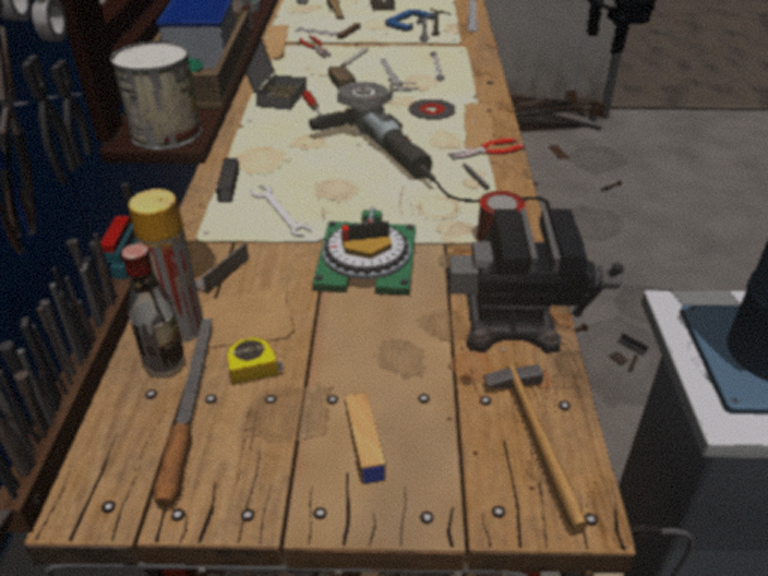

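The slot opens to image-left (world +y). The wedge is at (258,274) with its blue end left, the dial at (500,258), the can at (556,402) and the tape at (335,172) in the 1.5x view. I'll zoom in next.

Run:
```python
from h import *
save("top","t1.png",(280,125,400,215),6.5)
save("top","t2.png",(130,160,220,205),8)
```

```text
(no output)
```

View pics/t1.png

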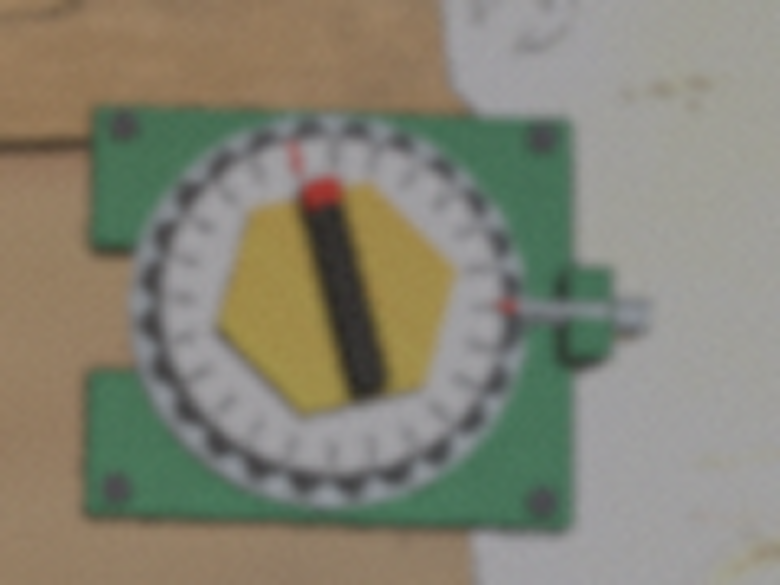

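View pics/t2.png

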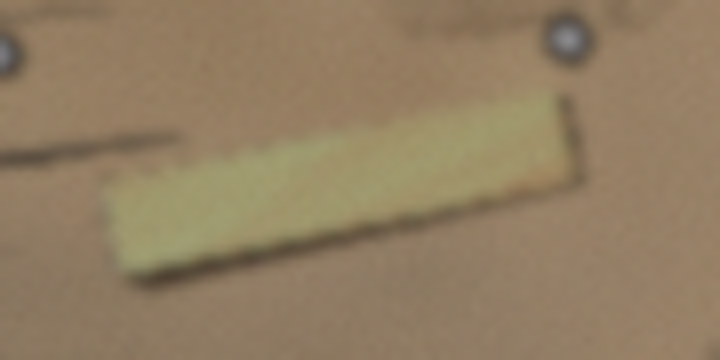

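Crop 1 (×6.5): the bar's red end is at (320,182), its other end at (369,397). The base corners are (92,107), (572,120), (573,527) and (85,517), and the slot mouth is (93,250) to (87,370). Crop 2 (×8): the wedge's thick end is (105,185) to (125,275) and its thin end (562,93) to (580,181).

Run:
```python
from h import *
np.set_printoptions(precision=4,suppress=True)
P=lambda u,v,z:unproj("top",280+(u+.5)/6.5-.5,125+(v+.5)/6.5-.5,z)
W=lambda u,v,z:unproj("top",130+(u+.5)/8-.5,160+(v+.5)/8-.5,z)
ang=lambda d:np.degrees(np.arctan2(d[1],d[0]))
r,b=P(320,182,.076),P(369,397,.076);print("bar",r,b,(r+b)/2,ang(r-b),np.linalg.norm(r-b))
c=[P(*x,.018) for x in[(92,107),(572,120),(573,527),(85,517)]]
f,k=(c[0]+c[3])/2,(c[1]+c[2])/2;d=(k-f)/np.linalg.norm(k-f)
print("base",*c,"ang",ang(k-f),ang(c[0]-c[3])-90-180,"len",np.linalg.norm(k-f),"axis",f+d*.09, (f+k)/2-d*.0025)
s=(P(93,250,.018)+P(87,370,.018))/2;print("slot",s,s+.09*d)
print("rim disc",P(330,310,.023), P(138,300,.027),P(525,305,.027))
T=(W(105,185,.035)+W(125,275,.035))/2;t=(W(562,93,.012)+W(580,181,.012))/2
print("wedge",T,t,(T+t)/2,ang(t-T),np.linalg.norm((t-T)[:2]))
s=manip.sense();print(R.from_quat(s["ee_rot"]).as_matrix())
```

```text
bar [ 0.6463 -0.2207  0.076 ] [ 0.5671 -0.2344  0.076 ] [ 0.6067 -0.2275  0.076 ] 9.841454131635446 0.08036783754672774
base [ 0.6918 -0.1437  0.018 ] [ 0.6816 -0.3272  0.018 ] [ 0.5249 -0.3181  0.018 ] [ 0.5336 -0.1352  0.018 ] ang -92.95401873349509 -273.0501188461715 len 0.18339844444303624 axis [ 0.6081 -0.2293  0.018 ] [ 0.6081 -0.2285  0.018 ]
slot [ 0.6127 -0.14    0.018 ] [ 0.6081 -0.2299  0.018 ]
rim disc [ 0.6092 -0.2302  0.023 ] [ 0.6143 -0.1576  0.027 ] [ 0.6084 -0.303   0.027 ]
wedge [0.5798 0.2244 0.035 ] [0.609  0.0892 0.012 ] [0.5944 0.1568 0.0235] -77.82037667348595 0.1382478695161938
[[ 0.9694  0.2454 -0.0004]
 [ 0.2454 -0.9694  0.001 ]
 [-0.0001 -0.0011 -1.    ]]
```

Emit:
jog_arm(rows=[[[0.448,0.401,-0.05],[0,0,-4.4],1],[[0.448,0.401,-0.05],[0,0,-4.4],1],[[0.448,0.401,-0.05],[0,0,-4.4],1],[[0.448,0.401,-0.05],[0,0,-4.4],1],[[0.448,0.401,-0.05],[0,0,-4.4],1],[[0.448,0.401,-0.05],[0,0,-4.4],1],[[0.448,0.401,-0.05],[0,0,-4.4],1],[[0.448,0.401,-0.05],[0,0,-4.4],1]])

```text
t: 1.0
tcp_pos: [0.4576, -0.3628, 0.2695]
ee_rot: [0.996, 0.085, 0.0, 0.0]
wrist_force: [0.5, 0.1, 0.0]
finger_gap: 0.998
gripper_force: 0.0
```

Emit:
jog_arm(rows=[[[0.15,0.134,-0.05],[0,0,0],1],[[0.15,0.134,-0.05],[0,0,0],1],[[0.15,0.134,-0.05],[0,0,0],1],[[0.15,0.134,-0.05],[0,0,0],1],[[0.15,0.134,-0.05],[0,0,0],1],[[0.15,0.134,-0.05],[0,0,0],1],[[0.15,0.134,-0.05],[0,0,0],1]])

```text
t: 1.7
tcp_pos: [0.6054, -0.232, 0.2196]
ee_rot: [0.996, 0.085, -0.001, 0.001]
wrist_force: [-0.5, -0.8, 0.0]
finger_gap: 0.996
gripper_force: 0.0
```

Run:
```python
from h import *
s=manip.sense();M=R.from_quat(s["ee_rot"]).as_matrix();print(s["tcp_pos"],s["joint_positions"],np.degrees(np.arctan2(M[1,0],M[0,0])))
```

```text
[ 0.60539674 -0.23200233  0.21957974] [ 0.36818276  0.62754751 -0.10489675  1.60281651  0.07946983  0.91600616
 -1.16679275] 9.702375722176892
```

Emit:
jog_arm(rows=[[[0.002,0.003,-0.05],[0,0,0],1],[[0.002,0.003,-0.08],[0,0,0],1],[[0.002,0.003,-0.102],[0,0,0],1],[[0.002,0.003,-0.102],[0,0,0],1],[[0.002,0.003,-0.102],[0,0,0],-0.8],[[0.002,0.003,-0.102],[0,0,0],-0.8],[[0.002,0.003,-0.102],[0,0,0],-0.8],[[0.002,0.003,-0.102],[0,0,0],-0.8]])

```text
t: 2.5
tcp_pos: [0.6085, -0.2276, 0.1182]
ee_rot: [0.996, 0.085, 0.0, 0.0]
wrist_force: [0.4, 0.9, -0.3]
finger_gap: 0.658
gripper_force: 0.0
```

Fingers still closing.

Emit:
jog_arm(rows=[[[0,0,0],[0,0,0],-0.8],[[0,0,0],[0,0,0],-0.8],[[0,0,0],[0,0,0],-0.8],[[0,0,0],[0,0,0],-0.8],[[0,0,0],[0,0,0],-0.8],[[0,0,0],[0,0,0],-0.8],[[0,0,0],[0,0,0],-0.8]])

```text
t: 3.2
tcp_pos: [0.6086, -0.2278, 0.1176]
ee_rot: [0.996, 0.086, 0.0, 0.0]
wrist_force: [1.4, -1.8, -1.7]
finger_gap: 0.164
gripper_force: 29.9
```

Emit:
jog_arm(rows=[[[0,0,0],[0,0,-5],-0.8],[[0,0,0],[0,0,-13],-0.8],[[0,0,0],[0,0,-21],-0.8],[[0,0,0],[0,0,-29],-0.8],[[0,0,0],[0,0,-37],-0.8],[[0,0,0],[0,0,-45],-0.8],[[0,0,0],[0,0,-53],-0.8],[[0,0,0],[0,0,-60],-0.8]])

```text
t: 4.0
tcp_pos: [0.6089, -0.2267, 0.1176]
ee_rot: [0.905, -0.426, 0.0, -0.0]
wrist_force: [1.4, 0.9, -1.1]
finger_gap: 0.156
gripper_force: 30.2
```

Emit:
jog_arm(rows=[[[0,0,0],[0,0,0],-0.8],[[0,0,0],[0,0,0],-0.8],[[0,0,0],[0,0,0],-0.8]])

```text
t: 4.3
tcp_pos: [0.6089, -0.2267, 0.1176]
ee_rot: [0.906, -0.423, 0.0, -0.0]
wrist_force: [1.9, 0.7, -1.8]
finger_gap: 0.156
gripper_force: 30.0
```

Run:
```python
from h import *
s=manip.sense();M=R.from_quat(s["ee_rot"]).as_matrix();print(s["tcp_pos"],s["joint_positions"],s["moment"],np.degrees(np.arctan2(M[1,0],M[0,0])))
```

```text
[ 0.60885344 -0.22673679  0.11755753] [ 0.17416603  0.77074906  0.16567909  1.65057902 -0.17355624  0.73421331
 -2.02102298] [ 0.25470054 -0.50442759  0.33538537] -50.02766756729233
```

Emit:
jog_arm(rows=[[[0,0,0],[0,0,0],1],[[0,0,0],[0,0,0],1],[[0,0,0],[0,0,0],1],[[0,0,0],[0,0,0],1],[[0,0,0.03],[0,0,0],1],[[0,0,0.08],[0,0,0],1],[[0,0.05,0.09],[0,0,0],1],[[0,0.1,0.09],[0,0,0],1]])

```text
t: 5.1
tcp_pos: [0.6096, -0.1296, 0.2106]
ee_rot: [0.905, -0.426, 0.003, -0.0]
wrist_force: [0.9, 1.3, -1.5]
finger_gap: 0.859
gripper_force: 0.0
```

Emit:
jog_arm(rows=[[[0,0.15,0],[0,0,0],1],[[0,0.15,0],[0,0,0],1],[[0,0.15,0],[0,0,0],1],[[0,0.15,0],[0,0,0],1]])

```text
t: 5.5
tcp_pos: [0.6081, 0.0319, 0.2074]
ee_rot: [0.908, -0.419, -0.001, -0.002]
wrist_force: [0.2, 0.6, -0.4]
finger_gap: 0.999
gripper_force: 0.0
```

Run:
```python
from h import *
s=manip.sense();M=R.from_quat(s["ee_rot"]).as_matrix();print(s["tcp_pos"],s["joint_positions"],np.degrees(np.arctan2(M[1,0],M[0,0])))
save("top","t3.png",(260,125,380,215),6.5)
```

```text
[0.6080556  0.03193112 0.20740807] [-0.24970795  0.58442013  0.17395509  1.73405061 -0.13697267  0.83470388
 -2.44685734] -49.511953516717554
```

View pics/t3.png

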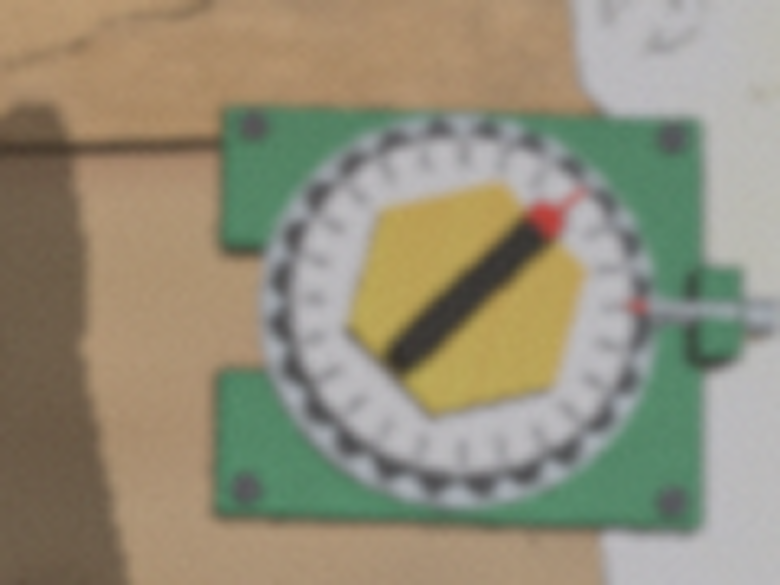

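The dial is now 60° clockwise of its start: the red end is at (545,220) and the other end at (400,362). Next is the wedge, reached by turning the tool about +152°.

Emit:
jog_arm(rows=[[[-0.022,0.05,0],[0,0,8],1],[[-0.022,0.1,0],[0,0,16],1],[[-0.022,0.14,0],[0,0,24],1],[[-0.022,0.16,0],[0,0,32],1],[[-0.022,0.163,0],[0,0,40],1],[[-0.022,0.163,0],[0,0,48],1],[[-0.022,0.163,0],[0,0,56],1],[[-0.022,0.163,0],[0,0,64],1]])

```text
t: 6.35
tcp_pos: [0.587, 0.1827, 0.2075]
ee_rot: [0.993, 0.122, -0.0, 0.001]
wrist_force: [-0.7, 0.3, -0.1]
finger_gap: 1.004
gripper_force: 0.0
```

Emit:
jog_arm(rows=[[[0,0,0],[0,0,8.5],1],[[0,0,0],[0,0,17],1],[[0,0,0],[0,0,25.5],1],[[0,0,0],[0,0,34],1],[[0,0,0],[0,0,42.5],1],[[0,0,0],[0,0,51],1],[[0,0,0],[0,0,59.5],1],[[0,0,0],[0,0,68],1]])

```text
t: 7.15
tcp_pos: [0.587, 0.1826, 0.2074]
ee_rot: [0.755, 0.656, -0.0, 0.001]
wrist_force: [0.1, -0.3, -0.3]
finger_gap: 0.997
gripper_force: 0.0
```

Emit:
jog_arm(rows=[[[0,0,0],[0,0,8.5],1],[[0,0,0],[0,0,17],1],[[0,0,0],[0,0,20],1],[[0,0,0],[0,0,20],1],[[0,0,0],[0,0,20],1]])

```text
t: 7.65
tcp_pos: [0.5868, 0.1834, 0.2074]
ee_rot: [0.632, 0.775, -0.0, 0.0]
wrist_force: [0.3, 0.0, -0.0]
finger_gap: 0.995
gripper_force: 0.0
```

Run:
```python
from h import *
s=manip.sense();M=R.from_quat(s["ee_rot"]).as_matrix();print(s["tcp_pos"],s["joint_positions"],np.degrees(np.arctan2(M[1,0],M[0,0])),M[:,2])
print("tape",unproj("top",335/1.5,172/1.5,.03),"bottle",unproj("top",335/1.5,115/1.5,.0))
```

```text
[0.58679796 0.18337137 0.2073942 ] [-0.03906667  0.63885702 -0.47631162  1.68739635  0.3564834   0.90295068
 -0.45600541] 101.60232072027432 [-8.43317617e-05 -7.35766672e-04 -9.99999726e-01]
tape [0.76097679 0.02989642 0.03      ] bottle [0.87306524 0.03098727 0.        ]
```

Emit:
jog_arm(rows=[[[-0.001,0.012,-0.05],[0,0,0.6],1],[[-0.001,0.012,-0.09],[0,0,0.6],1],[[-0.001,0.012,-0.12],[0,0,0.6],1],[[-0.001,0.012,-0.137],[0,0,0.6],1],[[-0.001,0.012,-0.137],[0,0,0.6],1],[[-0.001,0.012,-0.137],[0,0,0.6],-0.6],[[-0.001,0.012,-0.137],[0,0,0.6],-0.6],[[-0.001,0.012,-0.137],[0,0,0.6],-0.6]])

```text
t: 8.45
tcp_pos: [0.5865, 0.1971, 0.0722]
ee_rot: [0.627, 0.779, 0.001, 0.001]
wrist_force: [0.6, -0.3, 0.1]
finger_gap: 0.753
gripper_force: 0.0
```

Emit:
jog_arm(rows=[[[0,0,0],[0,0,0],-0.6],[[0,0,0],[0,0,0],-0.6],[[0,0,0],[0,0,0],-0.6],[[0,0,0],[0,0,0],-0.6],[[0,0,0],[0,0,0],-0.6],[[0,0,0],[0,0,0],-0.6],[[0,0,0],[0,0,0],-0.6]])

```text
t: 9.15
tcp_pos: [0.5856, 0.1968, 0.0706]
ee_rot: [0.627, 0.779, 0.0, 0.0]
wrist_force: [0.6, 0.9, 0.6]
finger_gap: 0.336
gripper_force: 29.9
```

Run:
```python
from h import *
s=manip.sense();M=R.from_quat(s["ee_rot"]).as_matrix();print(s["tcp_pos"],s["wrist_force"],np.degrees(np.arctan2(M[1,0],M[0,0])))
save("top","t4.png",(110,110,370,230),3)
```

```text
[0.58555404 0.19682693 0.0706455 ] [0.59521025 0.92486489 0.6360877 ] 102.40149322906916
```

View pics/t4.png

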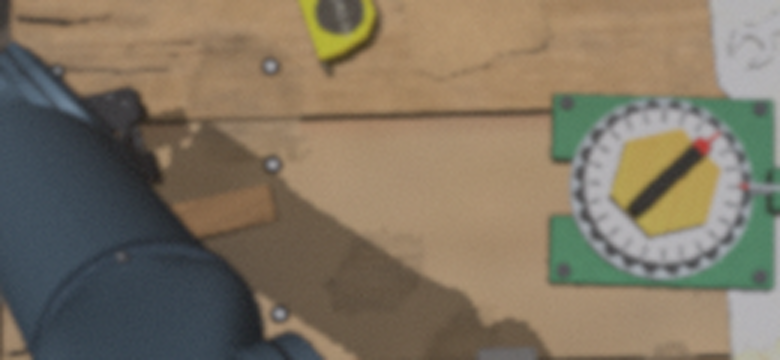

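The wedge is gripped (29.6 mm opening) and its thin end points at the slot. I'll carry it to just before the slot mouth.

Emit:
jog_arm(rows=[[[0.005,-0.03,0.002],[0,0,-3],-0.6],[[0.01,-0.07,0.002],[0,0,-6],-0.6],[[0.018,-0.11,0.002],[0,0,-9],-0.6],[[0.025,-0.15,0.002],[0,0,-12],-0.6],[[0.03,-0.19,0.002],[0,0,-15.4],-0.6],[[0.033,-0.21,0.001],[0,0,-15.4],-0.6],[[0.033,-0.216,0.001],[0,0,-15.4],-0.6],[[0.033,-0.216,0],[0,0,-15.4],-0.6]])

```text
t: 10.0
tcp_pos: [0.6183, -0.0199, 0.0706]
ee_rot: [0.726, 0.688, -0.0, 0.0]
wrist_force: [-0.6, -3.4, 8.7]
finger_gap: 0.337
gripper_force: 29.9
```

Run:
```python
from h import *
s=manip.sense();M=R.from_quat(s["ee_rot"]).as_matrix();print(s["tcp_pos"],s["wrist_force"],np.degrees(np.arctan2(M[1,0],M[0,0])))
save("top","t5.png",(220,120,360,220),5.5);save("side","s5.png",(180,120,320,250),4.5)
```

```text
[ 0.61831247 -0.01990293  0.07060091] [-0.64838027 -3.40894098  8.74712693] 86.93703479529222
```

View pics/t5.png

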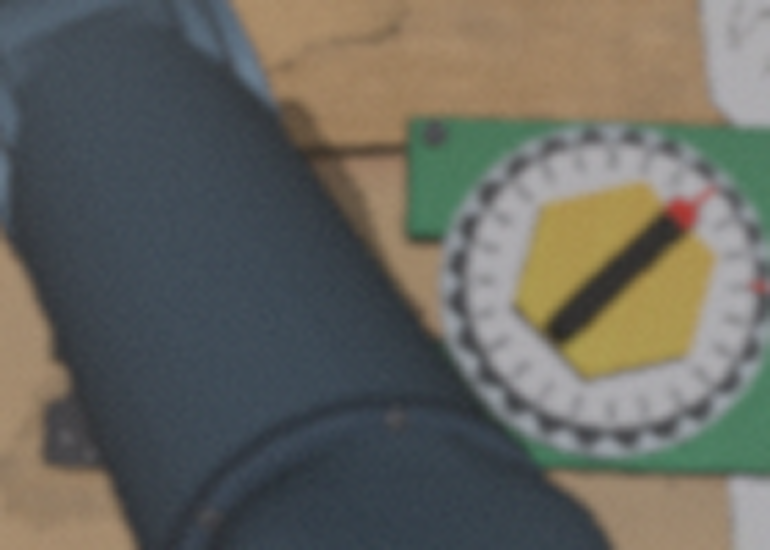

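The top view is blocked by the arm and the dial is unchanged. I'll check the side view.

View pics/s5.png

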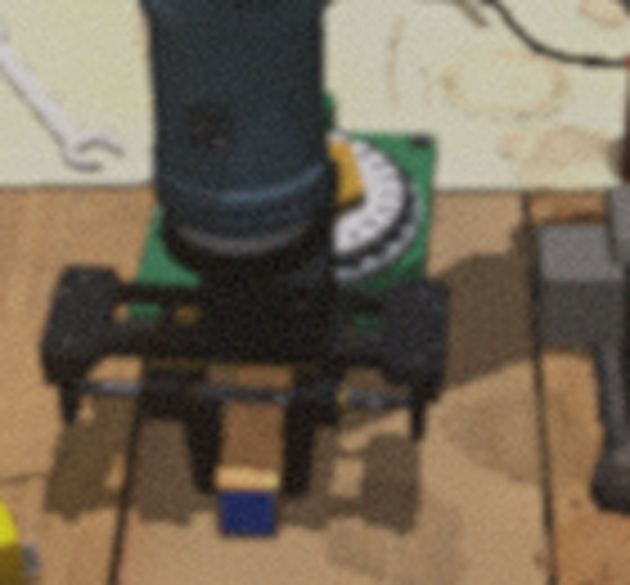

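The wedge is aligned in the side view: its blue end is at (248,508), midway between the fingers. Sliding into the slot.

Emit:
jog_arm(rows=[[[-0.0005,-0.01,0.001],[0,0,0],-0.6],[[-0.001,-0.02,0.001],[0,0,0],-0.6],[[-0.0015,-0.03,0.001],[0,0,0],-0.6],[[-0.002,-0.04,0.001],[0,0,0],-0.6],[[-0.0025,-0.05,0.001],[0,0,0],-0.6],[[-0.003,-0.06,0.001],[0,0,0],-0.6],[[-0.003,-0.06,0.001],[0,0,0],-0.6]])

```text
t: 10.8
tcp_pos: [0.6152, -0.0819, 0.0714]
ee_rot: [0.726, 0.687, -0.001, 0.0]
wrist_force: [0.7, -0.3, -1.0]
finger_gap: 0.345
gripper_force: 29.9
```

Emit:
jog_arm(rows=[[[0,-0.003,-0.0005],[0,0,0],-0.6],[[0,-0.006,-0.0005],[0,0,0],-0.6],[[0,-0.008,-0.0005],[0,0,0],-0.6],[[-0.0005,-0.01,-0.0005],[0,0,0],-0.6],[[-0.0005,-0.01,-0.0005],[0,0,0],-0.6]])

```text
t: 11.3
tcp_pos: [0.6149, -0.0895, 0.071]
ee_rot: [0.725, 0.688, -0.0, 0.0]
wrist_force: [0.1, 0.6, -0.9]
finger_gap: 0.339
gripper_force: 29.9
```

Emit:
jog_arm(rows=[[[0,-0.002,-0.0005],[0,0,0],-0.6],[[0,-0.004,-0.0005],[0,0,0],-0.6],[[0,-0.005,-0.0005],[0,0,0],-0.6],[[0,-0.005,-0.0005],[0,0,0],-0.6]])

```text
t: 11.7
tcp_pos: [0.6151, -0.0942, 0.0707]
ee_rot: [0.725, 0.688, 0.0, 0.0]
wrist_force: [0.1, 0.4, -0.3]
finger_gap: 0.338
gripper_force: 29.9
```

Emit:
jog_arm(rows=[[[0,-0.001,0],[0,0,0],-0.6],[[0,-0.002,0],[0,0,0],-0.6],[[0,-0.002,0],[0,0,0],-0.6]])

```text
t: 12.0
tcp_pos: [0.6151, -0.0952, 0.0706]
ee_rot: [0.725, 0.689, 0.001, -0.0]
wrist_force: [0.9, 4.9, 0.8]
finger_gap: 0.333
gripper_force: 29.9
```

Emit:
jog_arm(rows=[[[0,-0.001,0],[0,0,0],-0.6],[[0,-0.002,0],[0,0,0],-0.6],[[0,-0.002,0],[0,0,0],-0.6]])

```text
t: 12.3
tcp_pos: [0.6151, -0.096, 0.0706]
ee_rot: [0.725, 0.689, 0.001, -0.001]
wrist_force: [-0.4, 7.6, 0.5]
finger_gap: 0.34
gripper_force: 29.9
```

Emit:
jog_arm(rows=[[[0,-0.002,0],[0,0,0],-0.6],[[0,-0.003,0],[0,0,0],-0.6],[[0,-0.004,0],[0,0,0],-0.6],[[0,-0.004,0],[0,0,0],-0.6]])

```text
t: 12.7
tcp_pos: [0.6151, -0.0972, 0.0706]
ee_rot: [0.724, 0.69, 0.002, -0.002]
wrist_force: [-1.0, 12.7, 0.5]
finger_gap: 0.338
gripper_force: 29.9
```

Emit:
jog_arm(rows=[[[0,-0.002,0],[0,0,0],-0.6],[[0,-0.003,0],[0,0,0],-0.6],[[0,-0.004,0],[0,0,0],-0.6],[[0,-0.004,0],[0,0,0],-0.6]])

```text
t: 13.1
tcp_pos: [0.6153, -0.0984, 0.0706]
ee_rot: [0.724, 0.69, 0.003, -0.003]
wrist_force: [0.0, 18.0, 0.8]
finger_gap: 0.333
gripper_force: 29.9
```

Emit:
jog_arm(rows=[[[0,0,0],[0,0,0],0.5],[[0,0,0],[0,0,0],0.5],[[0,0,0],[0,0,0],0.5],[[0,0,0],[0,0,0],0.5]])

```text
t: 13.5
tcp_pos: [0.6149, -0.1076, 0.0706]
ee_rot: [0.726, 0.688, -0.0, 0.0]
wrist_force: [0.5, -0.5, 0.3]
finger_gap: 0.678
gripper_force: 0.0
```

Emit:
jog_arm(rows=[[[0,0,0.03],[0,0,0],0.5],[[0,0,0.07],[0,0,0],0.5],[[0,0,0.12],[0,0,0],0.5],[[0,0.05,0.14],[0,0,0],0.5],[[0,0.1,0.14],[0,0,0],0.5],[[0,0.15,0.14],[0,0,0],0.5],[[0,0.2,0.14],[0,0,0],0.5],[[0,0.25,0.14],[0,0,0],0.5]])

```text
t: 14.3
tcp_pos: [0.615, 0.1412, 0.2108]
ee_rot: [0.726, 0.688, -0.0, 0.0]
wrist_force: [0.5, 0.4, -0.2]
finger_gap: 0.749
gripper_force: 0.0
```

Run:
```python
from h import *
print(manip.sense()["tcp_pos"])
save("top","t6.png",(230,125,370,220),5.5)
```

```text
[0.61496513 0.14124555 0.21084127]
```

View pics/t6.png

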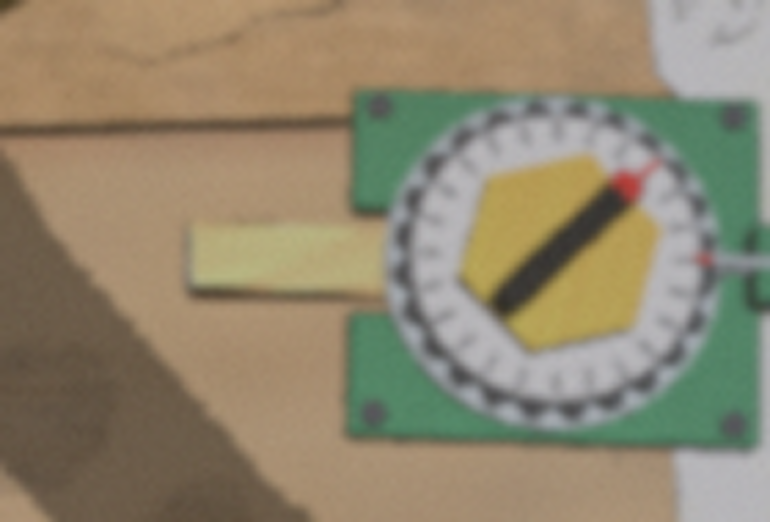

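Run:
```python
from h import *
P=lambda u,v,z:unproj("top",230+(u+.5)/5.5-.5,125+(v+.5)/5.5-.5,z)[:2]
T=(P(190,221,.035)+P(191,290,.035))/2
e=np.array([-.0523,-.9986]);n=np.array([.9986,-.0523]);a=np.array([.6078,-.2285])
print("wedge x,y",(T-a)@e+.07,(T-a)@n)
d=P(629,187,.076)-P(505,302,.076);print("bar ang",np.degrees(np.arctan2(d[1],d[0])))
```

```text
wedge x,y -0.09065121373212404 -0.0018083543675435085
bar ang -48.75152684864744
```

The wedge is in the slot with its origin about 91 mm in front of the axis and centred. The bar has turned about 59° measured, which matches four clicks. Handing in.

```bash
python3 -c "
from bench import manip
print(manip.close_job())"
```

```text
the job is handed in; nothing more can be done
None
```

I turned the dial four clicks clockwise and jammed the wedge under the rim with an 18 N push. I then let go and handed the job in at about 14 s, but the hand-in gave no verdict and I couldn't measure whether the wedge still presses on the dial.

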